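# Hang the tool tote and lock the rack

### The job

Hang the tool tote by its bar handle on the two hooks of the bench rack, lowering it gently, and let go of it. Then gently press the rack's sprung paddle down until its catch clicks and holds it, so that the locking bar stays closed over the handle by itself. Do not force the paddle against its stop, and leave the tin and the jar near the rack where they are.

Things in the scene. Friction and masses are not known exactly. Their poses are not given: they have to be found in the camera images.
- tote: open grey steel tool tote, 90 (x) x 200 (y) x 158 mm high, 0.45 to 0.9 kg; tray 55 mm deep with an upright plate 44 mm wide at each end. Between the plates (192 mm clear) runs a round bar handle 14 mm thick, along y, its axis 145 mm above the underside; free space below the bar down to 60 mm. Origin: centre of the underside, z up. Starts standing on the bench.
- tote_handle (a point): middle of the tote's bar handle, on the bar's axis; axes as the tote's
- rack: fixed dark steel rack: base plate 8 mm thick (x -40 to +110, y -90 to +220 mm), three 20 mm square posts 227 mm high at its back (x +85; y -45, +45, +200), open between them. A 12 mm shaft along y lies on the posts at x +85, height 234 mm. Origin on the bench below the middle of the hook seat; -x is the open front, z up.
- rack_seat (a point): where the handle's middle lies when hung: midway between the hooks, 202 mm above the bench, rack axes. The 2 round hooks (10 mm thick, at y -45 and +45) run from the posts to -x: level seat, top at height 195 mm, from x +30 to -12, upturned tips at x -30 (tops at 219 mm). The handle comes in from the front: bar above the tips, tray below the hooks, then down.
- lockbar (a joint): angle (rad) of the sprung locking bar on the shaft: 0 = fully up (open), grows as its paddle is pressed. The catch on the third post holds it somewhere from 0.77 to 0.95 (set differently on each rack, not told). Pressing takes 4 N at first, up to 12 N passing the catch; then about 6 mm of paddle travel is left before a hard stop. Not caught, it springs up again; once caught it stays.
- press_pad (a point): middle of the upper face of the paddle's steel pad (45 mm long, 46 mm wide along y), 95 mm from the shaft's axis, at rack y +157 mm; moves with the locking bar. Its axes are the rack's at joint 0, turned with the bar; at joint 0 the pad rises towards the front at 0.60 rad, about 290 mm above the bench; at joint 0.60 it is level.
- tin: paint tin, 80 mm across, 95 mm high; a bystander; origin at the centre of its underside
- keeper (a point): tip of one of the locking bar's two keeper fingers (93 mm long, 10 mm thick, at rack y -70 and +70). Open, they slope up and back and leave the hooks free from the front (tips at rack x +24 mm, height 304 mm); closed, they lie level above the handle. Axes turn with the bar.
- jar: closed screw-lid jar, 66 mm across, 100 mm high; a bystander; origin at the centre of its underside
Not all that is in view belongs to the job. Several things have the shape of the tote; the one meant has the colours described above.

How it is judged:
By the outcome, as a careful person would: the job done as asked, in the order asked, and still so for the second after the job is handed in, with the robot touching nothing.
It also fails if it takes over 64 s, if anything falls off the work surface, if the arm or the gripper's body presses on something with over 40 N, if the wrist force passes 120 N, or if a joint passes its speed limit or range.

### The arm

A 6-joint arm with a two-finger parallel gripper is mounted at the origin on the work surface. World frame = base frame: x ahead of the robot, y to its left, z up, the work surface at z = 0. Lengths are in m, angles in rad, forces in N, time in s.
With the tool pointing down it reaches from about 0.35 to 0.975 m from the base axis. Payload 4.9 kg.
Tool frame: the origin (TCP) lies at the very end of the fingers, on their centre line; the grasp point (between the pads) lies 19 mm behind it; z points along the fingers, y is the line along which they close (so a half turn about z gives the same grasp; the last joint's range is limited). The gripper opens to 85 mm and grips with 20 to 120 N. Pads are 22 mm wide; open, the fingers measure 114 mm over their backs; the gripper's body (76 mm by 85 mm) begins 54 mm behind the grasp point. The pads swing forward as they close: fully open they stand 13 mm farther back than shut.
Start: joints at [-1.324, 0.053, 1.613, -0, 1.476, -0.119], TCP at [0.224, -0.584, 0.231] pointing down, gripper open.
Joint ranges: [-3.01, 3.01], [-1.01, 2.22], [0.06, 2.58], [-1.02, 4.17], [0.09, 2.62], [-3.14, 3.14]. Speed limits (rad/s): [2.57, 2.57, 3.14, 3.14, 3.14, 3.14].

### API

Orientations are given as a rotation vector (axis times angle).
In Python, from station import ctrl gives the robot as it stands. The module is installed in compiled form; this text tells all that it offers.
- The arm moves only by the tool jog_arm, never from a script. Its argument "steps" is a list of rows, each an object with "delta_rot": the turn, a rotation vector about the tool's x, y, z in degrees, a list of three; "linear": the shift along the tool's x, y, z in m, a list of three; "grip": the finger opening in m, from 0 to 0.0854. In form: [{"delta_rot": [rx, ry, rz], "linear": [x, y, z], "grip": grip}, ...]. A call has 1 to 10 rows; each row shifts and turns the commanded pose from where the row before left it, along the tool's axes as they then stand; what a row does not reach is not made up. A row lasts 1/10 s, in which the tool goes at most 50 mm and 8.59 degrees, less where a joint would pass 70% of its speed; a pose out of reach is approached as far as the arm can. A call with a gripper value outside its range is refused whole. The fingers move at their own pace and stop on an object; "newtons" is the grip in N (left out, the last holds). Time passes only in rows, so rows that do not move let the fingers close. It gives the time, the measured TCP pose, the force, the opening and the grip force at its end, in the units of the state.
- ctrl.get_obs(): the state, without advancing time (a new reading comes with each control period).
- ctrl.get_image(name): name is "scene" or "top" or "wrist"; returns (picture, depth): 480x640x3 uint8, red, green, blue; 480x640 float32, m along the optical axis (not along the pixel's ray), 0 where there is no reading.
- ctrl.camera_info(name): a dict with "camera_matrix" (3x3 intrinsics, pixels), "R" (3x3) and "t" (3): a world point X has camera coordinates R X + t; the wrist camera has in their place "T_tool_cam" (4x4, takes a point from camera to tool coordinates, whose origin is the TCP and whose axes are the flange's). Camera axes: x right, y down, z forward; pixel columns grow to the right and rows downward; lengths in m; the calibration is good to about 2 mm. A picture is of the moment at which its call begins: read the wrist's pose just before it. camera_info takes no time and is no camera call.
- ctrl.finish_job(): hands the job in; it is judged then, once.
The state is a dict: "t": time; "q": joint angles; "dq": joint speeds; "effort": joint torques, N m; "tool_pos": TCP position; "tool_rot": TCP orientation; "contact_force": force on the tool from outside, world axes, zero at the start; "wrist_torque": the same for the moment, N m; "opening": finger opening in m; "grip_force": force on a finger pad.
Only numpy, scipy, OpenCV 4.12 (cv2) and the standard library are available. Lean on these libraries where they do the work, as an engineer would, in place of code of your own. Each camera call takes 0.05 s, during which the arm holds its last target. There are 200 camera calls.

## Working session

There is one attempt and no reset: what is moved stays moved. The work goes in short steps, Python scripts to look and compute and a tool call to move; the robot and the scene stay as the last step left them, time stands still between calls to the robot, and variables do not carry over. Pictures are saved under pics/ and viewed, at most 10 in all, crops included, and the job is handed in when it is done.

Besides the shell and the picture viewer there is one more tool, called after ">>>" as a command line: name --argument value ..., lists and objects as JSON in quotes. jog_arm: Moves the arm, as the interface text tells. Its arguments: {"type":"object","properties":{"steps":{"type":"array"},"newtons":{"type":"number"}},"required":["steps"]}

```bash
mkdir -p pics; cat > h.py <<'E'
import numpy as np, cv2
from station import ctrl
from scipy.spatial.transform import Rotation as Ro
def cloud(name):
    o=ctrl.get_obs(); im,d=ctrl.get_image(name); ci=ctrl.camera_info(name); K=np.array(ci["camera_matrix"])
    v,u=np.mgrid[:480,:640]; P=np.stack([(u-K[0,2])/K[0,0]*d,(v-K[1,2])/K[1,1]*d,d],-1)
    if "R" in ci: W=(P-np.array(ci["t"]))@np.array(ci["R"])
    else:
        T=np.array(ci["T_tool_cam"]); W=P@T[:3,:3].T+T[:3,3]
        W=W@Ro.from_rotvec(o["tool_rot"]).as_matrix().T+np.array(o["tool_pos"])
    W[d==0]=np.nan
    return im,d,W
def save(n,im): cv2.imwrite("pics/"+n,np.ascontiguousarray(im[:,:,::-1]))
E
python3 - <<'E'
from h import *
for n in("scene","top"):
    im,d,W=cloud(n); save(n+"0.png",im); np.savez(n+"0.npz",im=im,W=W)
    ci=ctrl.camera_info(n); print(n,-np.array(ci["R"]).T@ci["t"],np.array(ci["R"])[2])
print(ctrl.get_obs())
E
```

```text
scene [1.0805222  0.44926442 0.92579245] [-0.50100583 -0.45054866 -0.7389175 ]
top [0.46201154 0.00763849 1.16807991] [ 0.11622371  0.01953494 -0.99303093]
{'t': 0.1, 'q': array([-1.32398979e+00,  5.32973912e-02,  1.61416319e+00, -1.53108955e-05,
        1.47600269e+00, -1.18984463e-01]), 'dq': array([-0.00027573, -0.00014107, -0.00152456,  0.00015276, -0.00083478,
       -0.00025983]), 'effort': array([ 5.61167981e-04, -3.94904423e+01, -3.71362424e+01, -8.43607040e-05,
        3.93456707e-03,  3.85111070e-05]), 'tool_pos': array([ 0.22342086, -0.58309438,  0.23017801]), 'tool_rot': array([-3.08735949e+00, -5.71048044e-01,  2.11431844e-04]), 'contact_force': array([ 0.12649046, -0.45571298,  0.27993891]), 'wrist_torque': array([-0.01520565,  0.00148271,  0.02399362]), 'grip_force': 0.0, 'opening': 0.08508477090577146}
```

View pics/scene0.png

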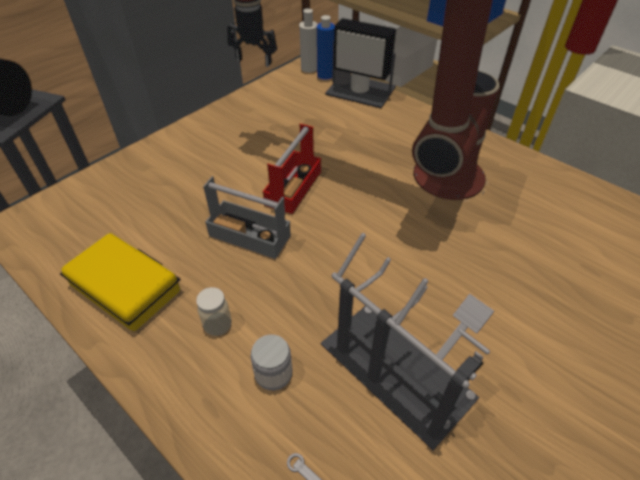

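View pics/top0.png

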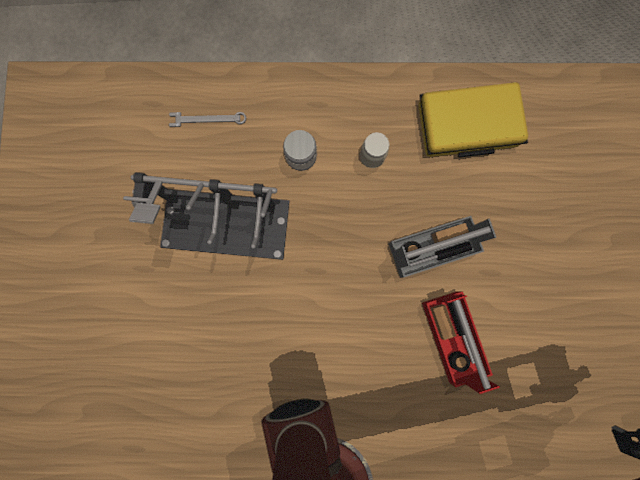

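The scene and top views show two tote shapes. One is grey, at top (442,247) and scene (247,222); the other is red, at top (455,340) and scene (293,175). Grey steel fits the description. The rack is at top (220,215), with its open front towards the robot. The tin is at top (300,150) and the jar at (374,150). Next I'll measure and confirm with an enlarged crop.

```bash
python3 - <<'E'
from h import *
t=np.load("top0.npz"); s=np.load("scene0.npz")
save("crop1.png",np.vstack([cv2.resize(t['im'][200:300,370:510],(700,300*1),interpolation=cv2.INTER_CUBIC) if 0 else cv2.resize(t['im'][205:290,375:510],(476,300)),cv2.resize(s['im'][170:265,190:340],(476,300))]))
W=t['W'].reshape(-1,3)
S=s['W'].reshape(-1,3)
def line(P):
    c=np.median(P,0); P=P[np.linalg.norm(P-c,axis=1)<.3]; c=P.mean(0); _,sv,v=np.linalg.svd(P-c); return c,v[0],sv
def box(P,x0,x1,y0,y1,z0,z1): return P[(P[:,0]>x0)&(P[:,0]<x1)&(P[:,1]>y0)&(P[:,1]<y1)&(P[:,2]>z0)&(P[:,2]<z1)]
# coarse positions
for n,(u,v) in dict(tote=(450,240),tin=(300,142),jar=(376,145),pad=(145,213),shaftL=(138,178),shaftR=(272,190),hookT=(257,245),hookT2=(212,240),b1=(280,254),b2=(166,243),b3=(281,220)).items(): print(n,t['W'][v,u].round(4))
for nm,P in(("top",W),("scene",S)):
    T=box(P,.35,.75,-.6,-.15,.02,.3); 
    c=t['W'][240,450]
    T=T[np.linalg.norm(T[:,:2]-c[:2],axis=1)<.13]
    H=T[(T[:,2]>.135)]
    print(nm,len(T),len(H),"z max",np.percentile(T[:,2],[50,90,99]))
    r=cv2.minAreaRect((T[:,:2]*1000).astype(np.float32)); print(" rect tote",r)
    B=H[(H[:,2]>.143)&(H[:,2]<.153)]
    if len(B)>5: 
        r=cv2.minAreaRect((B[:,:2]*1000).astype(np.float32)); print(" rect bar",r, line(B)[:2])
    R=box(P,.4,.85,.0,.5,.004,.014); 
    r=cv2.minAreaRect((R[:,:2]*1000).astype(np.float32)); print(" rect base",len(R),r)
    R=box(P,.4,.85,.0,.5,.228,.250)
    print(" shaft",len(R),line(R)[:2], R.min(0),R.max(0))
E
```

```text
tote [ 0.5704 -0.2668  0.152 ]
tin [0.8047 0.0642 0.0952]
jar [ 0.7981 -0.1141  0.0968]
pad [0.6008 0.3459 0.2927]
shaftL [0.6802 0.3832 0.2431]
shaftR [0.6587 0.1114 0.2391]
hookT [0.568  0.171  0.0108]
hookT2 [0.559  0.2358 0.2108]
b1 [0.5462 0.1134 0.0122]
b2 [0.5703 0.3975 0.0126]
b3 [0.6312 0.1128 0.0106]
top 2745 788 z max [0.0539524  0.15182239 0.15821109]
 rect tote ((528.7019653320312, -274.80877685546875), (170.7905731201172, 201.39407348632812), 18.441818237304688)
 rect bar ((516.8580932617188, -277.79559326171875), (146.04344177246094, 197.67027282714844), 18.92342758178711) (array([ 0.56463837, -0.26573136,  0.1495519 ]), array([-0.34752496,  0.93766814,  0.00220559]))
 rect base 5978 ((625.0140380859375, 249.94815063476562), (496.2427978515625, 449.076171875), 89.80452728271484)
 shaft 1229 (array([0.66852232, 0.2744728 , 0.23888856]), array([-0.02949673, -0.99954103,  0.00690466])) [0.62461192 0.10372926 0.2281227 ] [0.69482918 0.40212824 0.24994262]
scene 3849 675 z max [0.05194201 0.14924027 0.15733725]
 rect tote ((529.46923828125, -274.39581298828125), (174.40797424316406, 204.5610809326172), 17.96780014038086)
 rect bar ((519.64111328125, -276.6916809082031), (145.15199279785156, 200.1487274169922), 18.046052932739258) (array([ 0.55764575, -0.26238083,  0.14896699]), array([ 4.10073195e-01, -9.12052337e-01,  7.13164345e-04]))
 rect base 7050 ((624.604248046875, 249.8198699951172), (498.5389099121094, 450.2410888671875), 89.72811889648438)
 shaft 1909 (array([0.67222249, 0.2870282 , 0.23959141]), array([ 0.02539399,  0.99966055, -0.00582473])) [0.62690922 0.10391174 0.22818106] [0.69636114 0.40310913 0.24999235]
```

View pics/crop1.png

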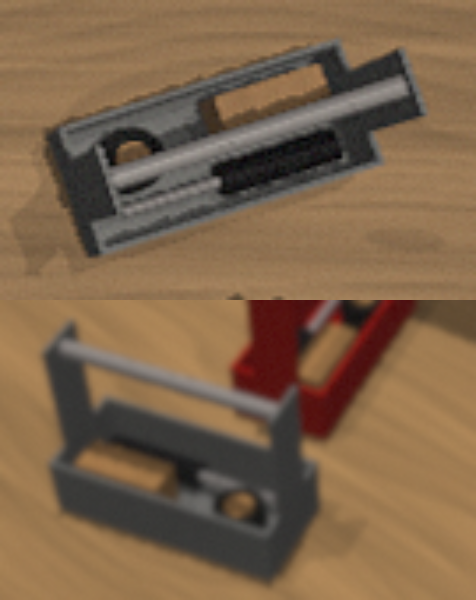

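Both crops show the same grey steel tote with a light round bar, so it is the target. The red one next to it is a decoy, and it contaminated the fit. I'll refit with colour masks.

```bash
python3 - <<'E'
from h import *
for n in("top","scene"):
    f=np.load(n+"0.npz"); im,Wi=f['im'],f['W']
    hsv=cv2.cvtColor(im,cv2.COLOR_RGB2HSV); g=(hsv[...,1]<60)
    P=Wi[g]; V=hsv[...,2][g]
    def box(x0,x1,y0,y1,z0,z1): 
        m=(P[:,0]>x0)&(P[:,0]<x1)&(P[:,1]>y0)&(P[:,1]<y1)&(P[:,2]>z0)&(P[:,2]<z1); return P[m],V[m]
    print(n)
    T,_=box(.44,.68,-.40,-.13,.03,.2); print(" tote",cv2.minAreaRect((T[:,:2]*1000).astype(np.float32)),len(T))
    B,v=box(.44,.68,-.40,-.13,.14,.1555)
    fl=cv2.fitLine(B[:,:2].astype(np.float32),cv2.DIST_HUBER,0,.001,.001).ravel()
    d=fl[:2]*np.sign(fl[1]); q=(B[:,:2]-fl[2:])@d; w=np.percentile(q,[0.5,99.5])
    print(" bar yaw deg",np.degrees(np.arctan2(-d[0],d[1])),"mid",fl[2:]+d*w.mean(),"len",np.ptp(w),np.percentile(B[:,2],[5,50,95]))
    R,v=box(.45,.80,.03,.47,.003,.016); R=R[v<110]
    lab=cv2.minAreaRect((R[:,:2]*1000).astype(np.float32)); print(" base",lab,len(R))
    S,v=box(.64,.72,.09,.42,.229,.246)
    fl=cv2.fitLine(S[:,:2].astype(np.float32),cv2.DIST_HUBER,0,.001,.001).ravel(); d=fl[:2]*np.sign(fl[1])
    e=S[:,:2]-fl[2:]; k=np.abs(e@[d[1],-d[0]])<.009; S2=S[k]
    fl=cv2.fitLine(S2[:,:2].astype(np.float32),cv2.DIST_HUBER,0,.001,.001).ravel(); d=fl[:2]*np.sign(fl[1])
    print(" shaft yaw",np.degrees(np.arctan2(-d[0],d[1])),"x at y=.25",fl[2]+d[0]/d[1]*(.25-fl[3]),S2[:,1].min(),S2[:,1].max(),np.percentile(S2[:,2],[5,50,95]))
    # hook seats: points z .17-.21 
    H,v=box(.52,.67,.08,.33,.185,.226)
    _,_,st,cen=None,None,None,None
    for y0 in np.arange(.10,.33,.01):
        m=(H[:,1]>=y0)&(H[:,1]<y0+.01)
        if m.sum()>8: print("   h",round(y0,3),m.sum(),H[m].mean(0).round(4),H[m].min(0).round(3),H[m].max(0).round(3))
    Q,v=box(.54,.67,.28,.42,.262,.33); 
    if len(Q): print(" pad",Q.mean(0),cv2.minAreaRect((Q[:,:2]*1000).astype(np.float32)))
E
```

```text
top
 tote ((528.08056640625, -275.3386535644531), (171.91702270507812, 201.09750366210938), 18.948902130126953) 1647
 bar yaw deg 18.610996 mid [ 0.5668079  -0.26154215] len 0.19887207837193477 [0.14514315 0.1503481  0.15422746]
 base ((671.1934204101562, 224.54359436035156), (364.1021423339844, 252.8658905029297), 85.09429931640625) 5527
 shaft yaw -4.4392104 x at y=.25 0.6703055 0.10372925758425633 0.401439342561727 [0.23447465 0.23894391 0.2447058 ]
   h 0.13 32 [0.6523 0.1352 0.2035] [0.638 0.132 0.185] [0.662 0.14  0.224]
   h 0.14 196 [0.6076 0.1454 0.1986] [0.545 0.14  0.189] [0.654 0.15  0.226]
   h 0.15 51 [0.5719 0.1519 0.2012] [0.545 0.15  0.188] [0.653 0.155 0.218]
   h 0.22 50 [0.6573 0.2253 0.2029] [0.627 0.221 0.185] [0.668 0.23  0.225]
   h 0.23 205 [0.6118 0.2352 0.1983] [0.552 0.23  0.187] [0.661 0.24  0.224]
   h 0.24 40 [0.5764 0.2419 0.2026] [0.552 0.24  0.189] [0.621 0.245 0.218]
 pad [0.60936099 0.35167023 0.28607391] ((609.6145629882812, 359.6922302246094), (66.19995880126953, 71.08866882324219), 8.322127342224121)
scene
 tote ((567.4425048828125, -260.6571044
[... 157 characters left out ...]
57709 0.14990061 0.15399839]
 base ((679.8270263671875, 252.7227783203125), (309.2005615234375, 256.6971740722656), 86.3569564819336) 6269
 shaft yaw -4.6139197 x at y=.25 0.6752218 0.10625146003973028 0.40220187399987384 [0.23391152 0.23971348 0.24496919]
   h 0.14 107 [0.6052 0.1474 0.1983] [0.55  0.142 0.191] [0.67  0.15  0.225]
   h 0.15 126 [0.604  0.1518 0.2018] [0.549 0.15  0.186] [0.67  0.155 0.225]
   h 0.23 36 [0.632  0.2345 0.1978] [0.613 0.231 0.194] [0.643 0.238 0.2  ]
   h 0.24 66 [0.5989 0.2424 0.2019] [0.556 0.241 0.186] [0.67  0.245 0.22 ]
 pad [0.61271729 0.35296755 0.28584893] ((617.6337890625, 356.8791809082031), (80.15267944335938, 55.115257263183594), 29.68500518798828)
```

```bash
cat >> h.py <<'E'
O=np.array([.5832,.1949]); YR=-4.53
def rack(x,y): a=np.radians(YR); return O+np.array([[np.cos(a),-np.sin(a)],[np.sin(a),np.cos(a)]])@[x,y]
def go(xy,z,yd):
    """delta in tool axes to TCP goal pointing down, tool y along world direction yd (deg)"""
    o=ctrl.get_obs(); R=Ro.from_rotvec(o["tool_rot"]).as_matrix(); a=np.radians(yd)
    y=np.array([np.cos(a),np.sin(a),0]); G=np.c_[np.cross(y,[0,0,-1]),y,[0,0,-1]]
    d=np.r_[xy,z]-o["tool_pos"]
    print("world d",d.round(4),"tool lin",(R.T@d).round(4),"rot",np.degrees(Ro.from_matrix(R.T@G).as_rotvec()).round(2),"lin after rot",(G.T@d).round(4))
    print("t",round(o["t"],2),"q",o["q"].round(2),"F",o["contact_force"].round(2),"open",round(o["opening"],4),"grip",o["grip_force"])
E
```

>>> jog_arm --steps '[{"linear": [0.0438, -0.0178, 0.001], "delta_rot": [0, 0, 0], "grip": 0.085}, {"linear": [0.0438, -0.0178, 0], "delta_rot": [0, 0, 0], "grip": 0.085}, {"linear": [0.0438, -0.0178, 0], "delta_rot": [0, 0, 0], "grip": 0.085}, {"linear": [0.0438, -0.0178, 0], "delta_rot": [0, 0, 0], "grip": 0.085}, {"linear": [0.0438, -0.0178, 0], "delta_rot": [0, 0, 0], "grip": 0.085}, {"linear": [0.0438, -0.0178, 0], "delta_rot": [0, 0, 0], "grip": 0.085}, {"linear": [0.0438, -0.0178, 0], "delta_rot": [0, 0, 0], "grip": 0.085}, {"linear": [0.0438, -0.0178, 0], "delta_rot": [0, 0, 0], "grip": 0.085}, {"linear": [0.0438, -0.0178, 0], "delta_rot": [0, 0, 0], "grip": 0.085}, {"linear": [0.0438, -0.0178, 0], "delta_rot": [0, 0, 0], "grip": 0.085}]'

```text
t: 1.1
tool_pos: [0.5698, -0.259, 0.2297]
tool_rot: [-3.089, -0.571, 0.001]
contact_force: [0.7, -0.3, -0.5]
opening: 0.0846
grip_force: 0.0
```

>>> jog_arm --steps '[{"linear": [0, 0, 0], "delta_rot": [0, 0, -8.5], "grip": 0.085}, {"linear": [0, 0, 0], "delta_rot": [0, 0, -8.5], "grip": 0.085}, {"linear": [0, 0, 0], "delta_rot": [0, 0, -8.5], "grip": 0.085}, {"linear": [0, 0, 0], "delta_rot": [0, 0, -8.5], "grip": 0.085}, {"linear": [0, 0, 0], "delta_rot": [0, 0, -8.5], "grip": 0.085}, {"linear": [0, 0, 0], "delta_rot": [0, 0, -8.5], "grip": 0.085}, {"linear": [0, 0, 0], "delta_rot": [0, 0, -8.5], "grip": 0.085}, {"linear": [0, 0, 0], "delta_rot": [0, 0, -8.5], "grip": 0.085}, {"linear": [0, 0, 0], "delta_rot": [0, 0, -8.5], "grip": 0.085}, {"linear": [0, 0, 0], "delta_rot": [0, 0, -8.5], "grip": 0.085}]'

```text
t: 2.1
tool_pos: [0.5686, -0.2605, 0.2296]
tool_rot: [-1.883, -2.513, 0.0]
contact_force: [0.1, -0.2, 0.4]
opening: 0.0848
grip_force: 0.0
```

```bash
python3 - <<'E'
from h import *
go([.5688,-.2605],.126,18.7)
im,d,W=cloud("wrist"); save("w1.png",im)
hsv=cv2.cvtColor(im,cv2.COLOR_RGB2HSV)
m=(hsv[...,1]<60)&(W[...,2]>.141)&(W[...,2]<.1545)&(np.hypot(W[...,0]-.5688,W[...,1]+.2605)<.13)
B=W[m]; print(len(B))
if len(B)>50:
    fl=cv2.fitLine(B[:,:2].astype(np.float32),cv2.DIST_HUBER,0,.001,.001).ravel(); d=fl[:2]*np.sign(fl[1]); w=np.percentile((B[:,:2]-fl[2:])@d,[.5,99.5])
    print(np.degrees(np.arctan2(-d[0],d[1])),fl[2:]+d*w.mean(),w, np.percentile(B[:,2],[5,50,95]))
E
```

```text
world d [ 0.0002  0.     -0.1036] tool lin [-1.000e-04  3.000e-04  1.036e-01] rot [-0.04 -0.05 -2.39] lin after rot [-0.      0.0002  0.1036]
t 2.1 q [-0.55  0.06  1.61  0.    1.47 -0.83] F [ 0.1  -0.21  0.41] open 0.0848 grip 0.0
8309
18.572313 [ 0.56735398 -0.26414295] [-0.10130221  0.09146037] [0.1471475  0.15183752 0.15362499]
```

View pics/w1.png

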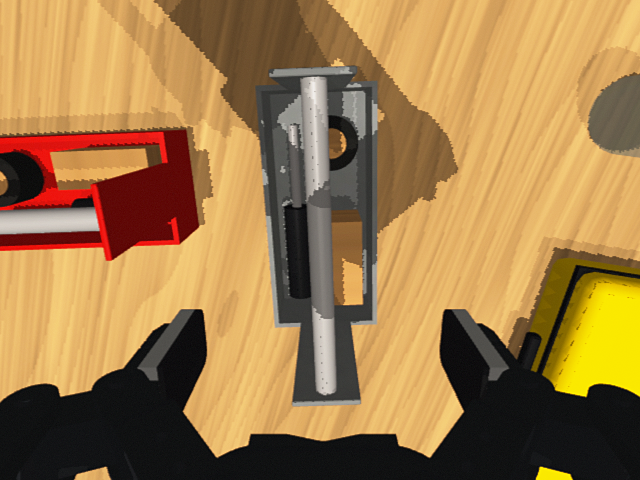

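The wrist view shows the bar running from (312,80) to (325,390), centred between the open fingers. The red decoy and the yellow box are clear of them. I'll descend and grasp.

>>> jog_arm --steps '[{"linear": [0.001, 0, 0.02], "delta_rot": [0, 0, -2.4], "grip": 0.085}, {"linear": [0, 0, 0.025], "delta_rot": [0, 0, 0], "grip": 0.085}, {"linear": [0, 0, 0.025], "delta_rot": [0, 0, 0], "grip": 0.085}, {"linear": [0, 0, 0.02], "delta_rot": [0, 0, 0], "grip": 0.085}, {"linear": [0, 0, 0.0136], "delta_rot": [0, 0, 0], "grip": 0.085}, {"linear": [0, 0, 0], "delta_rot": [0, 0, 0], "grip": 0.085}]'

```text
t: 2.75
tool_pos: [0.5671, -0.2589, 0.1237]
tool_rot: [-1.837, -2.542, 0.001]
contact_force: [-0.9, -0.2, -0.3]
opening: 0.0843
grip_force: 0.0
```

>>> jog_arm --steps '[{"linear": [0, 0, 0], "delta_rot": [0, 0, 0], "grip": 0.005}, {"linear": [0, 0, 0], "delta_rot": [0, 0, 0], "grip": 0.005}, {"linear": [0, 0, 0], "delta_rot": [0, 0, 0], "grip": 0.005}, {"linear": [0, 0, 0], "delta_rot": [0, 0, 0], "grip": 0.005}, {"linear": [0, 0, 0], "delta_rot": [0, 0, 0], "grip": 0.005}, {"linear": [0, 0, 0], "delta_rot": [0, 0, 0], "grip": 0.005}, {"linear": [0, 0, 0], "delta_rot": [0, 0, 0], "grip": 0.005}, {"linear": [0, 0, 0], "delta_rot": [0, 0, 0], "grip": 0.005}, {"linear": [0, 0, 0], "delta_rot": [0, 0, 0], "grip": 0.005}, {"linear": [0, 0, 0], "delta_rot": [0, 0, 0], "grip": 0.005}]' --newtons 80

```text
t: 3.75
tool_pos: [0.5685, -0.2602, 0.1276]
tool_rot: [1.839, 2.547, -0.001]
contact_force: [-4.2, 0.0, 5.2]
opening: 0.0117
grip_force: 78.0
```

>>> jog_arm --steps '[{"linear": [0, 0, -0.005], "delta_rot": [0, 0, 0], "grip": 0.005}, {"linear": [0, 0, -0.005], "delta_rot": [0, 0, 0], "grip": 0.005}, {"linear": [0, 0, -0.01], "delta_rot": [0, 0, 0], "grip": 0.005}, {"linear": [0, 0, -0.015], "delta_rot": [0, 0, 0], "grip": 0.005}, {"linear": [0, 0, -0.015], "delta_rot": [0, 0, 0], "grip": 0.005}, {"linear": [0, 0, -0.015], "delta_rot": [0, 0, 0], "grip": 0.005}, {"linear": [0, 0, -0.015], "delta_rot": [0, 0, 0], "grip": 0.005}, {"linear": [0, 0, -0.015], "delta_rot": [0, 0, 0], "grip": 0.005}, {"linear": [0, 0, -0.005], "delta_rot": [0, 0, 0], "grip": 0.005}, {"linear": [0, 0, 0], "delta_rot": [0, 0, 0], "grip": 0.005}]'

```text
t: 4.75
tool_pos: [0.5693, -0.2602, 0.2285]
tool_rot: [1.837, 2.545, 0.0]
contact_force: [-0.0, -0.1, -7.1]
opening: 0.0116
grip_force: 78.2
```

```bash
python3 - <<'E'
from h import *
print(np.round(ctrl.camera_info("wrist")["T_tool_cam"],3))
print(ctrl.get_obs()["wrist_torque"], ctrl.get_obs()["tool_pos"])
go(rack(-.13,0),.228,YR)
im,d,W=cloud("wrist"); save("w2.png",im)
im,d,W=cloud("scene"); save("s2.png",im)
E
```

```text
[[ 0.001 -0.956 -0.294  0.074]
 [ 1.     0.001  0.    -0.   ]
 [ 0.    -0.294  0.956 -0.144]
 [ 0.     0.     0.     1.   ]]
[-0.03061579 -0.02839802  0.05100388] [ 0.56925781 -0.26021721  0.22849267]
world d [-0.1157  0.4654 -0.0005] tool lin [ 0.4781  0.0368 -0.0005] rot [ 0.13  0.11 22.89] lin after rot [ 0.4548 -0.152   0.0005]
t 4.75 q [-0.55  0.05  1.62 -0.    1.47 -0.87] F [-0.03 -0.07 -7.09] open 0.0116 grip 78.23103189468384
```

View pics/w2.png

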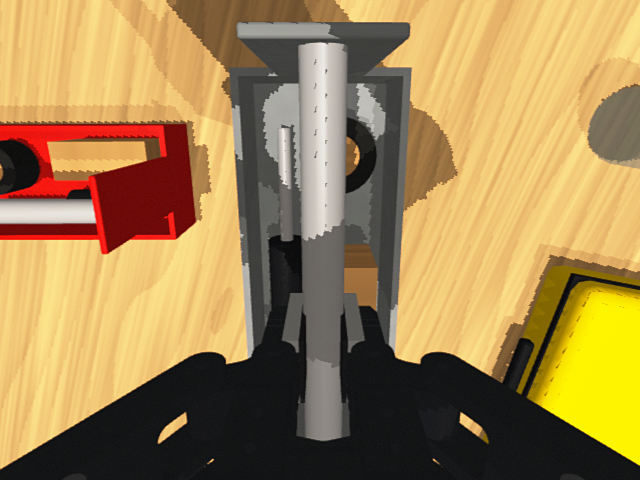

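Wrist view: the bar is held between the pads at (325,330), the tote hangs level, and the lifted load is about 7 N. I'll carry it to the front of the rack.

>>> jog_arm --steps '[{"linear": [0.01, 0.001, 0], "delta_rot": [0, 0, 0], "grip": 0.005}, {"linear": [0.02, 0.002, 0], "delta_rot": [0, 0, 0], "grip": 0.005}, {"linear": [0.025, 0.002, 0], "delta_rot": [0, 0, 0], "grip": 0.005}, {"linear": [0.025, 0.002, 0], "delta_rot": [0, 0, 0], "grip": 0.005}, {"linear": [0.025, 0.002, 0], "delta_rot": [0, 0, 0], "grip": 0.005}, {"linear": [0.025, 0.002, 0], "delta_rot": [0, 0, 0], "grip": 0.005}, {"linear": [0.025, 0.002, 0], "delta_rot": [0, 0, 0], "grip": 0.005}, {"linear": [0.025, 0.002, 0], "delta_rot": [0, 0, 0], "grip": 0.005}, {"linear": [0.025, 0.002, 0], "delta_rot": [0, 0, 0], "grip": 0.005}, {"linear": [0.025, 0.002, 0], "delta_rot": [0, 0, 0], "grip": 0.005}]'

```text
t: 5.85
tool_pos: [0.5127, -0.033, 0.2261]
tool_rot: [-1.837, -2.547, -0.0]
contact_force: [-0.1, -0.1, -7.3]
opening: 0.0114
grip_force: 78.1
```

>>> jog_arm --steps '[{"linear": [0.025, 0.002, 0], "delta_rot": [0, 0, 0], "grip": 0.005}, {"linear": [0.025, 0.002, 0], "delta_rot": [0, 0, 0], "grip": 0.005}, {"linear": [0.025, 0.002, 0], "delta_rot": [0, 0, 0], "grip": 0.005}, {"linear": [0.025, 0.002, 0], "delta_rot": [0, 0, 0], "grip": 0.005}, {"linear": [0.025, 0.002, 0], "delta_rot": [0, 0, 0], "grip": 0.005}, {"linear": [0.025, 0.002, 0], "delta_rot": [0, 0, 0], "grip": 0.005}, {"linear": [0.02, 0.002, 0], "delta_rot": [0, 0, 0], "grip": 0.005}, {"linear": [0.02, 0.002, 0], "delta_rot": [0, 0, 0], "grip": 0.005}, {"linear": [0.015, 0.001, 0], "delta_rot": [0, 0, 0], "grip": 0.005}, {"linear": [0.01, 0.001, 0], "delta_rot": [0, 0, 0], "grip": 0.005}]'

```text
t: 6.85
tool_pos: [0.4617, 0.176, 0.2261]
tool_rot: [-1.835, -2.548, 0.001]
contact_force: [0.1, -0.1, -6.5]
opening: 0.0116
grip_force: 78.1
```

>>> jog_arm --steps '[{"linear": [0, 0, 0], "delta_rot": [0, 0, 2], "grip": 0.005}, {"linear": [0, 0, 0], "delta_rot": [0, 0, 4], "grip": 0.005}, {"linear": [0, 0, 0], "delta_rot": [0, 0, 4], "grip": 0.005}, {"linear": [0, 0, 0], "delta_rot": [0, 0, 4], "grip": 0.005}, {"linear": [0, 0, 0], "delta_rot": [0, 0, 4], "grip": 0.005}, {"linear": [0, 0, 0], "delta_rot": [0, 0, 3], "grip": 0.005}, {"linear": [0, 0, 0], "delta_rot": [0, 0, 1.9], "grip": 0.005}, {"linear": [0, 0, 0], "delta_rot": [0, 0, 0], "grip": 0.005}, {"linear": [0, 0, 0], "delta_rot": [0, 0, 0], "grip": 0.005}]'

```text
t: 7.75
tool_pos: [0.463, 0.1744, 0.2265]
tool_rot: [-2.306, -2.133, 0.001]
contact_force: [-0.7, 0.1, -7.5]
opening: 0.0112
grip_force: 78.1
```

```bash
python3 - <<'E'
from h import *
go(rack(-.13,0),.228,YR)
go(rack(-.003,0),.228,YR)
im,d,W=cloud("top"); save("t3.png",cv2.resize(im[140:340,90:360],(800,593)))
im,d,W2=cloud("wrist")
for n,w in(("top",W),("wrist",W2)):
  a=np.radians(YR); L=(w[...,:2]-O)@np.array([[np.cos(a),-np.sin(a)],[np.sin(a),np.cos(a)]]); z=w[...,2]
  for y0 in(-.045,.045):
    m=(abs(L[...,1]-y0)<.012)&(L[...,0]>-.04)&(L[...,0]<.06)&(z>.18)&(z<.225); print(n,y0,m.sum(),L[m].mean(0),L[m].min(0))
  m=(L[...,0]<-.03)&(L[...,0]>-.25)&(abs(L[...,1])<.115)&(z>.2455)&(z<.2625); T=L[m]; print("tote/bar pts",m.sum(),T[:,1].min() if len(T) else 0,T[:,1].max() if len(T) else 0)
E
```

```text
world d [-0.0094  0.0307  0.0015] tool lin [ 0.0299 -0.0118 -0.0015] rot [-0.03  0.    0.04] lin after rot [ 0.0299 -0.0118 -0.0015]
t 7.75 q [ 0.21 -0.26  1.91  0.    1.49  0.29] F [-0.68  0.12 -7.5 ] open 0.0112 grip 78.11979532241821
world d [0.1172 0.0207 0.0015] tool lin [ 0.0298  0.1152 -0.0016] rot [-0.03  0.    0.04] lin after rot [ 0.0299  0.1152 -0.0015]
t 7.75 q [ 0.21 -0.26  1.91  0.    1.49  0.29] F [-0.68  0.12 -7.5 ] open 0.0112 grip 78.11979532241821
top -0.045 209 [ 0.01201309 -0.04684932] [-0.03498173 -0.05144867]
top 0.045 219 [0.01300218 0.04283439] [-0.03474238  0.03778305]
tote/bar pts 193 -0.11488427567260763 -0.059844916646240656
wrist -0.045 3057 [-0.002033   -0.04527749] [-0.03618938 -0.05228032]
wrist 0.045 2255 [-0.01002264  0.04260907] [-0.03626186  0.0374843 ]
tote/bar pts 22604 -0.07055512348445614 0.06707369950974643
```

View pics/t3.png

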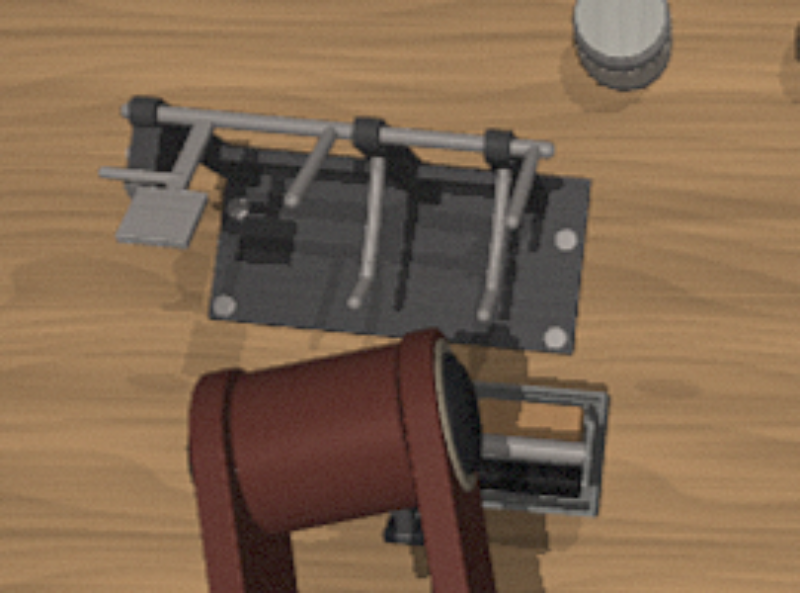

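Top crop: the tote is in front of the rack with its visible end at (595,450). The hooks at (355,300) and (485,315) are free and the keepers are up. I'll centre it, then move in over the hook tips.

>>> jog_arm --steps '[{"linear": [0.008, 0, 0], "delta_rot": [0, 0, 0], "grip": 0.005}, {"linear": [0.012, 0, -0.002], "delta_rot": [0, 0, 0], "grip": 0.005}, {"linear": [0.0088, 0, 0], "delta_rot": [0, 0, 0], "grip": 0.005}, {"linear": [0, 0.01, 0], "delta_rot": [0, 0, 0], "grip": 0.005}, {"linear": [0, 0.02, 0], "delta_rot": [0, 0, 0], "grip": 0.005}, {"linear": [0, 0.02, 0], "delta_rot": [0, 0, 0], "grip": 0.005}, {"linear": [0, 0.02, 0], "delta_rot": [0, 0, 0], "grip": 0.005}, {"linear": [0, 0.02, 0], "delta_rot": [0, 0, 0], "grip": 0.005}, {"linear": [0, 0.015, 0], "delta_rot": [0, 0, 0], "grip": 0.005}, {"linear": [0, 0.01, 0], "delta_rot": [0, 0, 0], "grip": 0.005}]'

```text
t: 8.85
tool_pos: [0.5821, 0.1935, 0.2282]
tool_rot: [2.308, 2.131, -0.001]
contact_force: [-0.8, -0.3, -7.9]
opening: 0.0114
grip_force: 78.2
```

>>> jog_arm --steps '[{"linear": [0, 0, 0], "delta_rot": [0, 0, 0], "grip": 0.005}, {"linear": [0, 0, 0], "delta_rot": [0, 0, 0], "grip": 0.005}]'

```text
t: 9.05
tool_pos: [0.5802, 0.1939, 0.2283]
tool_rot: [-2.307, -2.131, 0.002]
contact_force: [-0.4, -0.6, -6.4]
opening: 0.0117
grip_force: 78.3
```

```bash
python3 - <<'E'
from h import *
go(rack(-.003,-.0012),.184,YR)
E
```

```text
world d [-0.      0.0001 -0.0443] tool lin [0.0001 0.     0.0443] rot [-0.09  0.02 -0.01] lin after rot [ 0.0001 -0.0001  0.0443]
t 9.05 q [0.2  0.02 1.65 0.   1.47 0.28] F [-0.42 -0.58 -6.41] open 0.0117 grip 78.26540350914001
```

Position is exact. I'll lower it slowly and watch the force.

>>> jog_arm --steps '[{"linear": [0, 0, 0.003], "delta_rot": [0, 0, 0], "grip": 0.005}, {"linear": [0, 0, 0.005], "delta_rot": [0, 0, 0], "grip": 0.005}, {"linear": [0, 0, 0.006], "delta_rot": [0, 0, 0], "grip": 0.005}, {"linear": [0, 0, 0.006], "delta_rot": [0, 0, 0], "grip": 0.005}, {"linear": [0, 0, 0.006], "delta_rot": [0, 0, 0], "grip": 0.005}, {"linear": [0, 0, 0.005], "delta_rot": [0, 0, 0], "grip": 0.005}, {"linear": [0, 0, 0.004], "delta_rot": [0, 0, 0], "grip": 0.005}, {"linear": [0, 0, 0.002], "delta_rot": [0, 0, 0], "grip": 0.005}, {"linear": [0, 0, 0], "delta_rot": [0, 0, 0], "grip": 0.005}]'

```text
t: 9.95
tool_pos: [0.5804, 0.1938, 0.1913]
tool_rot: [-2.307, -2.131, 0.001]
contact_force: [-0.1, 0.8, -7.7]
opening: 0.0117
grip_force: 78.3
```

>>> jog_arm --steps '[{"linear": [0, 0, 0.001], "delta_rot": [0, 0, 0], "grip": 0.005}, {"linear": [0, 0, 0.001], "delta_rot": [0, 0, 0], "grip": 0.005}, {"linear": [0, 0, 0.001], "delta_rot": [0, 0, 0], "grip": 0.005}, {"linear": [0, 0, 0], "delta_rot": [0, 0, 0], "grip": 0.005}]'

```text
t: 10.35
tool_pos: [0.5804, 0.1939, 0.1886]
tool_rot: [-2.308, -2.132, 0.0]
contact_force: [-0.0, 0.8, -7.5]
opening: 0.0114
grip_force: 78.3
```

>>> jog_arm --steps '[{"linear": [0, 0, 0.001], "delta_rot": [0, 0, 0], "grip": 0.005}, {"linear": [0, 0, 0.001], "delta_rot": [0, 0, 0], "grip": 0.005}, {"linear": [0, 0, 0], "delta_rot": [0, 0, 0], "grip": 0.005}]'

```text
t: 10.65
tool_pos: [0.5804, 0.1938, 0.1864]
tool_rot: [-2.308, -2.132, 0.001]
contact_force: [0.0, 0.1, -6.8]
opening: 0.0118
grip_force: 78.3
```

>>> jog_arm --steps '[{"linear": [0, 0, 0.001], "delta_rot": [0, 0, 0], "grip": 0.005}, {"linear": [0, 0, 0], "delta_rot": [0, 0, 0], "grip": 0.005}]'

```text
t: 10.85
tool_pos: [0.5804, 0.1938, 0.1855]
tool_rot: [-2.308, -2.132, 0.0]
contact_force: [0.5, 0.1, -7.6]
opening: 0.011
grip_force: 78.3
```

>>> jog_arm --steps '[{"linear": [0, 0, 0.001], "delta_rot": [0, 0, 0], "grip": 0.005}, {"linear": [0, 0, 0], "delta_rot": [0, 0, 0], "grip": 0.005}]'

```text
t: 11.05
tool_pos: [0.5804, 0.1938, 0.1845]
tool_rot: [-2.308, -2.132, 0.0]
contact_force: [0.2, 0.3, -6.8]
opening: 0.0117
grip_force: 78.3
```

>>> jog_arm --steps '[{"linear": [0, 0, 0.001], "delta_rot": [0, 0, 0], "grip": 0.005}, {"linear": [0, 0, 0], "delta_rot": [0, 0, 0], "grip": 0.005}]'

```text
t: 11.25
tool_pos: [0.5806, 0.1939, 0.184]
tool_rot: [2.308, 2.132, 0.0]
contact_force: [0.7, 0.2, -4.9]
opening: 0.0114
grip_force: 78.4
```

>>> jog_arm --steps '[{"linear": [0, 0, 0.001], "delta_rot": [0, 0, 0], "grip": 0.005}, {"linear": [0, 0, 0], "delta_rot": [0, 0, 0], "grip": 0.005}]'

```text
t: 11.45
tool_pos: [0.5807, 0.1939, 0.1838]
tool_rot: [2.307, 2.131, 0.001]
contact_force: [-2.7, -0.4, -0.5]
opening: 0.0114
grip_force: 78.8
```

The weight has gone onto the hooks at z = 0.184. I'll release and look.

>>> jog_arm --steps '[{"linear": [0, 0, 0], "delta_rot": [0, 0, 0], "grip": 0.02}, {"linear": [0, 0, 0], "delta_rot": [0, 0, 0], "grip": 0.03}, {"linear": [0, 0, 0], "delta_rot": [0, 0, 0], "grip": 0.04}, {"linear": [0, 0, 0], "delta_rot": [0, 0, 0], "grip": 0.045}, {"linear": [0, 0, 0], "delta_rot": [0, 0, 0], "grip": 0.045}, {"linear": [0, 0, 0], "delta_rot": [0, 0, 0], "grip": 0.045}]' --newtons 20

```text
t: 12.05
tool_pos: [0.5806, 0.1938, 0.1828]
tool_rot: [2.308, 2.132, 0.0]
contact_force: [0.5, -0.5, -0.9]
opening: 0.0448
grip_force: 0.0
```

```bash
python3 - <<'E'
from h import *
go(rack(-.003,0),.184,YR)
a,_,_=cloud("wrist"); b,_,_=cloud("scene"); save("w4.png",np.hstack([cv2.resize(a,(400,300)),cv2.resize(b[220:460,290:530],(400,300))]))
E
```

```text
world d [-0.0004  0.0013  0.0012] tool lin [ 0.0013 -0.0005 -0.0012] rot [ 0.01 -0.   -0.01] lin after rot [ 0.0013 -0.0005 -0.0012]
t 12.05 q [0.2  0.06 1.69 0.   1.39 0.28] F [ 0.5  -0.48 -0.86] open 0.0448 grip 0.0
```

View pics/w4.png

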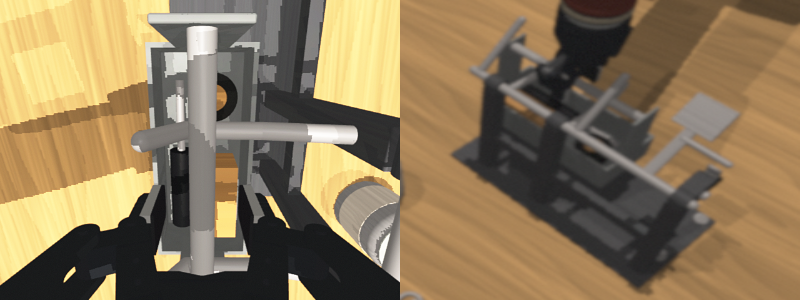

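The wrist view shows the bar resting on the hook at (200,140), with the fingers open and clear. I'll lift straight up and move above the paddle.

>>> jog_arm --steps '[{"linear": [0, 0, -0.005], "delta_rot": [0, 0, 0], "grip": 0.045}, {"linear": [0, 0, -0.01], "delta_rot": [0, 0, 0], "grip": 0.045}, {"linear": [0, 0, -0.015], "delta_rot": [0, 0, 0], "grip": 0.045}, {"linear": [0, 0, -0.02], "delta_rot": [0, 0, 0], "grip": 0.045}, {"linear": [0, 0, -0.025], "delta_rot": [0, 0, 0], "grip": 0.045}, {"linear": [0, 0, -0.025], "delta_rot": [0, 0, 0], "grip": 0.0}, {"linear": [0, 0, -0.025], "delta_rot": [0, 0, 0], "grip": 0.0}, {"linear": [0, 0, -0.025], "delta_rot": [0, 0, 0], "grip": 0.0}, {"linear": [0, 0, -0.02], "delta_rot": [0, 0, 0], "grip": 0.0}, {"linear": [0, 0, 0], "delta_rot": [0, 0, 0], "grip": 0.0}]'

```text
t: 13.15
tool_pos: [0.5819, 0.1941, 0.3589]
tool_rot: [2.304, 2.129, 0.012]
contact_force: [1.2, -0.4, 0.4]
opening: -0.0004
grip_force: 0.0
```

>>> jog_arm --steps '[{"linear": [0.015, 0, 0], "delta_rot": [0, 0, 0], "grip": 0.0}, {"linear": [0.03, 0, 0], "delta_rot": [0, 0, 0], "grip": 0.0}, {"linear": [0.035, 0, 0], "delta_rot": [0, 0, 0], "grip": 0.0}, {"linear": [0.035, 0, 0], "delta_rot": [0, 0, 0], "grip": 0.0}, {"linear": [0.025, 0, 0], "delta_rot": [0, 0, 0], "grip": 0.0}, {"linear": [0.015, 0, 0], "delta_rot": [0, 0, 0], "grip": 0.0}, {"linear": [0, 0, 0], "delta_rot": [0, 0, 0], "grip": 0.0}]'

```text
t: 13.85
tool_pos: [0.592, 0.3502, 0.3506]
tool_rot: [-2.304, -2.134, 0.004]
contact_force: [-0.6, -0.5, -0.4]
opening: -0.0004
grip_force: 0.0
```

```bash
python3 - <<'E'
from h import *
go(rack(-.003,.156),.30,YR)
a,_,_=cloud("wrist"); b,_,W=cloud("scene"); save("w5.png",np.hstack([cv2.resize(a,(400,300)),cv2.resize(b[220:460,290:530],(400,300))]))
E
```

```text
world d [ 0.0005  0.0004 -0.0506] tool lin [0.0006 0.0006 0.0506] rot [-0.16  0.07  0.13] lin after rot [0.0005 0.0005 0.0506]
t 13.85 q [0.43 0.16 1.3  0.   1.68 0.5 ] F [-0.61 -0.54 -0.37] open -0.0004 grip 0.0
```

View pics/w5.png

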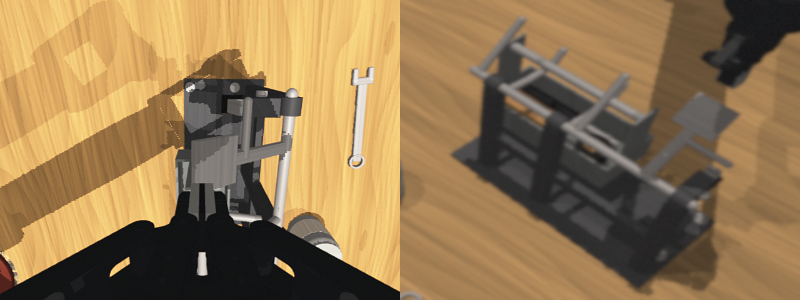

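Scene crop: the tote hangs on both hooks and the closed fingertips are over the paddle at (705,120). I'll come down to first contact.

>>> jog_arm --steps '[{"linear": [0, 0, 0.01], "delta_rot": [0, 0, 0], "grip": 0.0}, {"linear": [0, 0, 0.015], "delta_rot": [0, 0, 0], "grip": 0.0}, {"linear": [0, 0, 0.01], "delta_rot": [0, 0, 0], "grip": 0.0}, {"linear": [0, 0, 0.005], "delta_rot": [0, 0, 0], "grip": 0.0}, {"linear": [0, 0, 0.005], "delta_rot": [0, 0, 0], "grip": 0.0}, {"linear": [0, 0, 0], "delta_rot": [0, 0, 0], "grip": 0.0}]'

```text
t: 14.55
tool_pos: [0.5925, 0.3481, 0.3066]
tool_rot: [-2.308, -2.131, 0.002]
contact_force: [0.2, 0.3, 0.3]
opening: -0.0001
grip_force: 0.0
```

>>> jog_arm --steps '[{"linear": [0, 0, 0.005], "delta_rot": [0, 0, 0], "grip": 0.0}, {"linear": [0, 0, 0.005], "delta_rot": [0, 0, 0], "grip": 0.0}, {"linear": [0, 0, 0], "delta_rot": [0, 0, 0], "grip": 0.0}]'

```text
t: 14.85
tool_pos: [0.593, 0.3486, 0.2981]
tool_rot: [2.307, 2.132, 0.002]
contact_force: [0.9, 0.1, 2.1]
opening: 0.0
grip_force: 1.4
```

>>> jog_arm --steps '[{"linear": [0, 0, 0.005], "delta_rot": [0, 0, 0], "grip": 0.0}, {"linear": [0, 0, 0.005], "delta_rot": [0, 0, 0], "grip": 0.0}, {"linear": [0, 0, 0.005], "delta_rot": [0, 0, 0], "grip": 0.0}, {"linear": [0, 0, 0], "delta_rot": [0, 0, 0], "grip": 0.0}]'

```text
t: 15.25
tool_pos: [0.5924, 0.3484, 0.2815]
tool_rot: [-2.307, -2.131, 0.002]
contact_force: [-0.2, 0.2, 3.5]
opening: -0.0004
grip_force: 1.7
```

Contact is at about 0.299, with the force near 4 N as expected. I'll press on to just before the catch range.

>>> jog_arm --steps '[{"linear": [0, 0, 0.005], "delta_rot": [0, 0, 0], "grip": 0.0}, {"linear": [0, 0, 0.005], "delta_rot": [0, 0, 0], "grip": 0.0}, {"linear": [0, 0, 0.005], "delta_rot": [0, 0, 0], "grip": 0.0}, {"linear": [0, 0, 0.005], "delta_rot": [0, 0, 0], "grip": 0.0}, {"linear": [0, 0, 0.005], "delta_rot": [0, 0, 0], "grip": 0.0}, {"linear": [0, 0, 0], "delta_rot": [0, 0, 0], "grip": 0.0}]'

```text
t: 15.85
tool_pos: [0.5922, 0.3484, 0.2567]
tool_rot: [-2.307, -2.131, 0.002]
contact_force: [-1.5, 1.3, 5.4]
opening: 0.0
grip_force: 2.3
```

>>> jog_arm --steps '[{"linear": [0, 0, 0.004], "delta_rot": [0, 0, 0], "grip": 0.0}, {"linear": [0, 0, 0.004], "delta_rot": [0, 0, 0], "grip": 0.0}, {"linear": [0, 0, 0.004], "delta_rot": [0, 0, 0], "grip": 0.0}, {"linear": [0, 0, 0.003], "delta_rot": [0, 0, 0], "grip": 0.0}, {"linear": [0, 0, 0.003], "delta_rot": [0, 0, 0], "grip": 0.0}, {"linear": [0, 0, 0], "delta_rot": [0, 0, 0], "grip": 0.0}, {"linear": [0, 0, 0], "delta_rot": [0, 0, 0], "grip": 0.0}]'

```text
t: 16.55
tool_pos: [0.592, 0.3486, 0.2401]
tool_rot: [-2.306, -2.131, 0.002]
contact_force: [-4.1, 0.3, 5.7]
opening: 0.0
grip_force: 3.0
```

```bash
python3 - <<'E'
from h import *
go(rack(-.003,.156),.228,YR)
_,_,W=cloud("scene"); a=np.radians(YR); L=(W[...,:2]-O)@np.array([[np.cos(a),-np.sin(a)],[np.sin(a),np.cos(a)]]); z=W[...,2]
for y0 in(-.07,.07):
    m=(abs(L[...,1]-y0)<.009)&(L[...,0]<.075)&(L[...,0]>-.02)&(z>.215)&(z<.31)
    if m.sum()>5: 
        x=L[...,0][m]; zz=z[m]; p=np.polyfit(x,zz,1); print(y0,m.sum(),"finger slope angle",np.arctan(-p[0]),x.min(),zz.max())
E
```

```text
world d [ 0.0005  0.0021 -0.0121] tool lin [0.0021 0.0004 0.0121] rot [-0.1   0.    0.01] lin after rot [0.0021 0.0004 0.0121]
t 16.55 q [0.42 0.19 1.45 0.   1.5  0.5 ] F [-4.06  0.29  5.75] open 0.0 grip 2.996303703985177
-0.07 232 finger slope angle 0.2778879775754409 -0.009407472444699558 0.26551993501016663
0.07 284 finger slope angle 0.26289449273175297 -0.008023312158407514 0.26566996678192345
```

>>> jog_arm --steps '[{"linear": [0, 0, 0.003], "delta_rot": [0, 0, 0], "grip": 0.0}, {"linear": [0, 0, 0.003], "delta_rot": [0, 0, 0], "grip": 0.0}, {"linear": [0, 0, 0.003], "delta_rot": [0, 0, 0], "grip": 0.0}, {"linear": [0, 0, 0.003], "delta_rot": [0, 0, 0], "grip": 0.0}, {"linear": [0, 0, 0], "delta_rot": [0, 0, 0], "grip": 0.0}]'

```text
t: 17.1
tool_pos: [0.5923, 0.3486, 0.2289]
tool_rot: [-2.307, -2.132, 0.0]
contact_force: [-5.4, 0.1, 8.4]
opening: -0.0001
grip_force: 4.3
```

>>> jog_arm --steps '[{"linear": [0, 0, 0.001], "delta_rot": [0, 0, 0], "grip": 0.0}, {"linear": [0, 0, 0.001], "delta_rot": [0, 0, 0], "grip": 0.0}, {"linear": [0, 0, 0], "delta_rot": [0, 0, 0], "grip": 0.0}]'

```text
t: 17.4
tool_pos: [0.5924, 0.3486, 0.2274]
tool_rot: [-2.307, -2.132, -0.0]
contact_force: [-5.7, 0.7, 9.2]
opening: -0.0003
grip_force: 4.9
```

>>> jog_arm --steps '[{"linear": [0, 0, 0.001], "delta_rot": [0, 0, 0], "grip": 0.0}, {"linear": [0, 0, 0], "delta_rot": [0, 0, 0], "grip": 0.0}]'

```text
t: 17.6
tool_pos: [0.5925, 0.3486, 0.2266]
tool_rot: [-2.307, -2.132, -0.001]
contact_force: [-4.1, -0.4, 9.6]
opening: -0.0001
grip_force: 5.1
```

>>> jog_arm --steps '[{"linear": [0, 0, 0.001], "delta_rot": [0, 0, 0], "grip": 0.0}, {"linear": [0, 0, 0], "delta_rot": [0, 0, 0], "grip": 0.0}]'

```text
t: 17.8
tool_pos: [0.5926, 0.3486, 0.2256]
tool_rot: [-2.307, -2.132, -0.001]
contact_force: [-4.8, -0.2, 9.7]
opening: 0.0002
grip_force: 5.1
```

>>> jog_arm --steps '[{"linear": [0, 0, 0.001], "delta_rot": [0, 0, 0], "grip": 0.0}, {"linear": [0, 0, 0], "delta_rot": [0, 0, 0], "grip": 0.0}]'

```text
t: 18.0
tool_pos: [0.5927, 0.3486, 0.2245]
tool_rot: [-2.307, -2.132, -0.001]
contact_force: [-4.8, -1.6, 9.5]
opening: 0.0004
grip_force: 4.9
```

>>> jog_arm --steps '[{"linear": [0, 0, 0.001], "delta_rot": [0, 0, 0], "grip": 0.0}, {"linear": [0, 0, 0], "delta_rot": [0, 0, 0], "grip": 0.0}]'

```text
t: 18.2
tool_pos: [0.5928, 0.3485, 0.2234]
tool_rot: [2.307, 2.132, 0.001]
contact_force: [-3.9, -0.2, 8.2]
opening: 0.0003
grip_force: 4.7
```

>>> jog_arm --steps '[{"linear": [0, 0, 0.001], "delta_rot": [0, 0, 0], "grip": 0.0}, {"linear": [0, 0, 0], "delta_rot": [0, 0, 0], "grip": 0.0}]'

```text
t: 18.4
tool_pos: [0.5929, 0.3485, 0.2222]
tool_rot: [2.307, 2.132, 0.002]
contact_force: [-3.4, -1.2, 8.0]
opening: -0.0001
grip_force: 4.3
```

```bash
cat >> h.py <<'E'
def theta():
    _,_,W=cloud("scene"); a=np.radians(YR); L=(W[...,:2]-O)@np.array([[np.cos(a),-np.sin(a)],[np.sin(a),np.cos(a)]]); z=W[...,2]
    for y0 in(-.07,.07):
        m=(abs(L[...,1]-y0)<.009)&(L[...,0]<.07)&(L[...,0]>-.02)&(z>.2)&(z<.31)
        x=L[...,0][m]; zz=z[m]; p=np.polyfit(x,zz,1); print(y0,m.sum(),"theta",.85-np.arctan(-p[0]))
E
python3 -c "
from h import *
theta()"
```

```text
-0.07 267 theta 1.1003765076212493
0.07 300 theta 1.1023666904164482
```

```bash
sed -i 's/(z>.2)&(z<.31)/(z>.216)\&(z<.31)/' h.py
python3 -c "
from h import *
theta()"
```

```text
-0.07 206 theta 0.7906584567771572
0.07 237 theta 0.7864782858242091
```

>>> jog_arm --steps '[{"linear": [0, 0, 0.001], "delta_rot": [0, 0, 0], "grip": 0.0}, {"linear": [0, 0, 0], "delta_rot": [0, 0, 0], "grip": 0.0}]'

```text
t: 18.7
tool_pos: [0.593, 0.3485, 0.2211]
tool_rot: [2.307, 2.132, 0.002]
contact_force: [-3.0, -0.5, 8.3]
opening: 0.0001
grip_force: 4.0
```

>>> jog_arm --steps '[{"linear": [0, 0, 0.001], "delta_rot": [0, 0, 0], "grip": 0.0}, {"linear": [0, 0, 0], "delta_rot": [0, 0, 0], "grip": 0.0}]'

```text
t: 18.9
tool_pos: [0.5931, 0.3485, 0.22]
tool_rot: [2.307, 2.131, 0.002]
contact_force: [-1.3, -0.1, 7.9]
opening: -0.0002
grip_force: 3.8
```

The force peaked near 10 N and then fell, so it may have clicked. I'll ease up slightly to test.

>>> jog_arm --steps '[{"linear": [0, 0, -0.003], "delta_rot": [0, 0, 0], "grip": 0.0}, {"linear": [0, 0, -0.003], "delta_rot": [0, 0, 0], "grip": 0.0}, {"linear": [0, 0, 0], "delta_rot": [0, 0, 0], "grip": 0.0}]'

```text
t: 19.2
tool_pos: [0.5925, 0.3486, 0.2261]
tool_rot: [-2.307, -2.132, -0.0]
contact_force: [-3.5, 0.2, 7.5]
opening: -0.0004
grip_force: 4.2
```

>>> jog_arm --steps '[{"linear": [0, 0, -0.003], "delta_rot": [0, 0, 0], "grip": 0.0}, {"linear": [0, 0, -0.003], "delta_rot": [0, 0, 0], "grip": 0.0}, {"linear": [0, 0, 0], "delta_rot": [0, 0, 0], "grip": 0.0}]'

```text
t: 19.5
tool_pos: [0.5922, 0.3486, 0.232]
tool_rot: [-2.307, -2.132, 0.001]
contact_force: [-4.8, 0.0, 8.2]
opening: 0.0
grip_force: 4.2
```

```bash
python3 -c "
from h import *
theta()"
```

```text
-0.07 218 theta 0.6710186687969704
0.07 246 theta 0.6732804234866431
```

It isn't caught, because the paddle follows the fingers up. I'll press down again and go farther.

>>> jog_arm --steps '[{"linear": [0, 0, 0.003], "delta_rot": [0, 0, 0], "grip": 0.0}, {"linear": [0, 0, 0.003], "delta_rot": [0, 0, 0], "grip": 0.0}, {"linear": [0, 0, 0.003], "delta_rot": [0, 0, 0], "grip": 0.0}, {"linear": [0, 0, 0.003], "delta_rot": [0, 0, 0], "grip": 0.0}, {"linear": [0, 0, 0], "delta_rot": [0, 0, 0], "grip": 0.0}]'

```text
t: 20.05
tool_pos: [0.5932, 0.3485, 0.2197]
tool_rot: [2.307, 2.131, 0.002]
contact_force: [-1.3, 0.2, 5.8]
opening: 0.0001
grip_force: 3.3
```

>>> jog_arm --steps '[{"linear": [0, 0, 0.001], "delta_rot": [0, 0, 0], "grip": 0.0}, {"linear": [0, 0, 0], "delta_rot": [0, 0, 0], "grip": 0.0}]'

```text
t: 20.25
tool_pos: [0.5933, 0.3485, 0.2189]
tool_rot: [2.307, 2.131, 0.003]
contact_force: [-1.1, 0.5, 6.8]
opening: 0.0001
grip_force: 3.4
```

>>> jog_arm --steps '[{"linear": [0, 0, 0.001], "delta_rot": [0, 0, 0], "grip": 0.0}, {"linear": [0, 0, 0], "delta_rot": [0, 0, 0], "grip": 0.0}]'

```text
t: 20.45
tool_pos: [0.5934, 0.3485, 0.2181]
tool_rot: [2.307, 2.131, 0.003]
contact_force: [-1.9, -0.3, 7.9]
opening: 0.0
grip_force: 3.6
```

>>> jog_arm --steps '[{"linear": [0, 0, 0.001], "delta_rot": [0, 0, 0], "grip": 0.0}, {"linear": [0, 0, 0], "delta_rot": [0, 0, 0], "grip": 0.0}]'

```text
t: 20.65
tool_pos: [0.5936, 0.3485, 0.2174]
tool_rot: [2.307, 2.131, 0.004]
contact_force: [-1.0, -0.1, 8.0]
opening: -0.0002
grip_force: 4.0
```

>>> jog_arm --steps '[{"linear": [0, 0, 0.001], "delta_rot": [0, 0, 0], "grip": 0.0}, {"linear": [0, 0, 0], "delta_rot": [0, 0, 0], "grip": 0.0}]'

```text
t: 20.85
tool_pos: [0.5937, 0.3484, 0.2165]
tool_rot: [2.307, 2.13, 0.004]
contact_force: [-1.9, -0.6, 8.5]
opening: -0.0001
grip_force: 4.0
```

>>> jog_arm --steps '[{"linear": [0, 0, 0.001], "delta_rot": [0, 0, 0], "grip": 0.0}, {"linear": [0, 0, 0], "delta_rot": [0, 0, 0], "grip": 0.0}]'

```text
t: 21.05
tool_pos: [0.5939, 0.3484, 0.2155]
tool_rot: [2.306, 2.13, 0.005]
contact_force: [-0.9, -0.0, 9.5]
opening: -0.0001
grip_force: 3.8
```

>>> jog_arm --steps '[{"linear": [0, 0, 0.001], "delta_rot": [0, 0, 0], "grip": 0.0}, {"linear": [0, 0, 0], "delta_rot": [0, 0, 0], "grip": 0.0}]'

```text
t: 21.25
tool_pos: [0.5941, 0.3484, 0.2145]
tool_rot: [2.306, 2.13, 0.005]
contact_force: [1.2, 0.5, 7.4]
opening: -0.0
grip_force: 3.4
```

```bash
python3 -c "
from h import *
theta()"
```

```text
-0.07 198 theta 0.8828766215864327
0.07 226 theta 0.887511872224776
```

>>> jog_arm --steps '[{"linear": [0, 0, 0.001], "delta_rot": [0, 0, 0], "grip": 0.0}, {"linear": [0, 0, 0], "delta_rot": [0, 0, 0], "grip": 0.0}]'

```text
t: 21.5
tool_pos: [0.5943, 0.3484, 0.2133]
tool_rot: [2.306, 2.13, 0.006]
contact_force: [1.1, 0.1, 5.4]
opening: 0.0
grip_force: 2.6
```

>>> jog_arm --steps '[{"linear": [0, 0, 0.001], "delta_rot": [0, 0, 0], "grip": 0.0}, {"linear": [0, 0, 0], "delta_rot": [0, 0, 0], "grip": 0.0}]'

```text
t: 21.7
tool_pos: [0.5945, 0.3484, 0.2128]
tool_rot: [2.306, 2.129, 0.007]
contact_force: [1.0, -0.3, 8.0]
opening: 0.0002
grip_force: 3.6
```

>>> jog_arm --steps '[{"linear": [0, 0, -0.003], "delta_rot": [0, 0, 0], "grip": 0.0}, {"linear": [0, 0, -0.003], "delta_rot": [0, 0, 0], "grip": 0.0}, {"linear": [0, 0, 0], "delta_rot": [0, 0, 0], "grip": 0.0}]'

```text
t: 22.0
tool_pos: [0.5925, 0.3481, 0.2159]
tool_rot: [-2.308, -2.131, 0.002]
contact_force: [0.2, -0.5, -0.3]
opening: 0.0001
grip_force: 0.0
```

```bash
python3 -c "
from h import *
theta()"
```

```text
-0.07 196 theta 0.8951715566957823
0.07 219 theta 0.8968887316695946
```

The force is now zero and the bar stays at about 0.90, so it has caught. I'll retreat clear and check.

>>> jog_arm --steps '[{"linear": [0, 0, -0.01], "delta_rot": [0, 0, 0], "grip": 0.0}, {"linear": [0, 0, -0.02], "delta_rot": [0, 0, 0], "grip": 0.0}, {"linear": [0, 0, -0.03], "delta_rot": [0, 0, 0], "grip": 0.0}, {"linear": [0, 0, -0.03], "delta_rot": [0, 0, 0], "grip": 0.0}, {"linear": [0, 0, -0.03], "delta_rot": [0, 0, 0], "grip": 0.0}, {"linear": [0, 0, -0.02], "delta_rot": [0, 0, 0], "grip": 0.0}, {"linear": [0, 0, 0], "delta_rot": [0, 0, 0], "grip": 0.0}, {"linear": [0, 0, 0], "delta_rot": [0, 0, 0], "grip": 0.0}]'

```text
t: 22.85
tool_pos: [0.5928, 0.3484, 0.3566]
tool_rot: [2.308, 2.132, 0.0]
contact_force: [-0.0, 0.9, -0.3]
opening: -0.0002
grip_force: 0.0
```

```bash
python3 -c "
from h import *
theta(); b,_,_=cloud('scene'); t,_,W=cloud('top'); save('f.png',np.hstack([cv2.resize(b[180:460,200:530],(400,340)),cv2.resize(t[110:300,110:400],(400,340))]))
print(W[142,300],W[145,376])"
```

```text
-0.07 195 theta 0.9024546385381682
0.07 222 theta 0.9012182063173536
[0.80516346 0.06423378 0.09367946] [ 0.79752561 -0.1138818   0.09871016]
```

View pics/f.png

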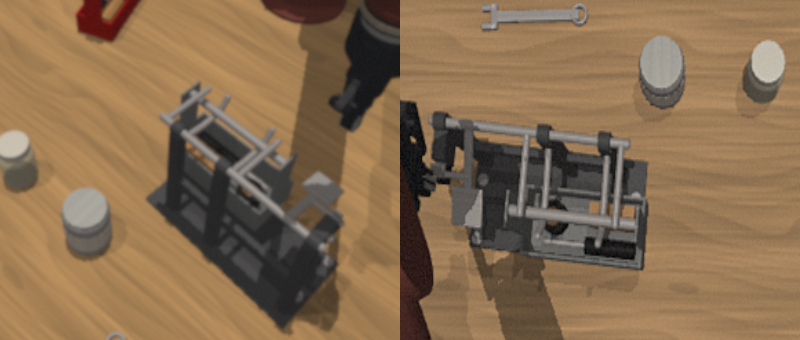

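The final view shows the tote on both hooks with its bar at top crop (570,215). The keepers lie closed over it, the paddle is down, the tin and jar have not moved, and the arm is clear.

```bash
python3 -c "
from h import *
print(ctrl.finish_job())"
```

```text
the job is handed in; nothing more can be done
None
```

The grey tote hangs on both hooks, released, and the locking bar is caught closed over its handle at about 0.90 rad; the tin and jar are unmoved, the arm is clear, and the job was handed in at about 23 s.

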